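Stopper the bottle and lift the bottle carrier off its drip tray

ROBOT

A 6-joint arm with a two-finger parallel gripper is mounted at the origin on the work surface. World frame = base frame: x ahead of the robot, y to its left, z up, the work surface at z = 0. Lengths are in m, angles in rad, forces in N, time in s.
With the tool pointing down it reaches from about 0.425 to 0.95 m from the base axis. Payload 3.5 kg.
Tool frame: the origin (TCP) lies at the very end of the fingers, on their centre line; the grasp point (between the pads) lies 19 mm behind it; z points along the fingers, y is the line along which they close (so a half turn about z gives the same grasp; the last joint's range is limited). The gripper opens to 85 mm and grips with 20 to 120 N. Pads are 22 mm wide; open, the fingers measure 114 mm over their backs; the gripper's body (76 mm by 85 mm) begins 54 mm behind the grasp point. The pads swing forward as they close: fully open they stand 13 mm farther back than shut.
Start: joints at [1.057, 0.286, 1.577, -0, 1.279, -0.15], TCP at [0.24, 0.631, 0.231] pointing down, gripper open.
Joint ranges: [-2.77, 2.77], [-0.9, 2.22], [0.21, 2.48], [-1.53, 4.67], [0.24, 2.81], [-2.84, 2.84]. Speed limits (rad/s): [2.79, 2.79, 3.14, 3.14, 3.14, 3.14].

INTERFACE

Orientations are given as a unit quaternion [x, y, z, w].
In Python, from plant import get_state, read_camera, sign_off, recognise gives the robot as it stands.
- The arm moves only by the tool arm_command, never from a script. Its argument "steps" is a list of rows, each an object with "translation": the shift along the tool's x, y, z scaled (see below), a list of three; "twist": the turn, a rotation vector about the tool's x, y, z scaled (see below), a list of three; "fingers": the opening, from -1 (shut) to 1 (fully open). In form: [{"translation": [x, y, z], "twist": [rx, ry, rz], "fingers": fingers}, ...]. A call has 1 to 5 rows; each row is the pose to reach, as a shift and turn from the pose commanded when the call began, along the tool's axes at that moment; what a row does not reach only later rows make up. The controller multiplies each number of a shift by 75 cm and each number of a turn by 60 degrees. A row lasts 1/8 s, in which the tool goes at most 62.5 mm and 10.7 degrees, less where a joint would pass 70% of its speed; a pose out of reach is approached as far as the arm can. A call with a number of a shift or a turn outside -1 to 1 is refused whole. A call with a gripper value outside its range is refused whole. The fingers move at their own pace and stop on an object; "grip_force" is the grip in N (left out, the last holds). Time passes only in rows, so rows that repeat a pose let the fingers close. It gives the time, the measured TCP pose, the force, the opening and the grip force at its end, in the units of the state.
- get_state(): the state, without advancing time (a new reading comes with each control period).
- read_camera(name): name is "scene" or "top"; returns a dict with "pixels" (400x640x3 uint8, red, green, blue), "K" (3x3 intrinsics, pixels), "R" (3x3) and "t" (3): a world point X has camera coordinates R X + t. Camera axes: x right, y down, z forward; pixel columns grow to the right and rows downward; lengths in m; the calibration is good to about 2 mm. A picture is of the moment at which its call begins. There is no depth.
- sign_off(): hands the job in; it is judged then, once.
Trained networks look in a picture, given as the dict that the camera call returned (one of the last four; its "shot" number tells which), for a name from the list of things; names that differ only in an ending like _2 or _b are one class to them, and where a whole thing is asked for, a point or a joint stands for the part that bears it (a point fixed in the world has none). Each returns a list of dicts, best first, with "conf" (0 to 1); they miss things now and then, are a little off and sometimes report something else, mostly with a low value. They report only what shows in the picture. A call takes as long as a camera call. They do not tell look-alikes from the thing itself.
- recognise(picture, query): "point" ([row, column] in pixels, amid what is visible of it).
The state is a dict: "time": time; "qpos": joint angles; "dq": joint speeds; "joint_efforts": joint torques, N m; "eef_pos": TCP position; "tcp_rot": TCP orientation; "contact_force": force on the tool from outside, world axes, zero at the start; "wrist_torque": the same for the moment, N m; "opening": opening from 0.0 (shut) to 1.0 (fully open); "finger_force": force on a finger pad.
Only numpy, scipy, OpenCV 4.12 (cv2) and the standard library are available. Lean on these libraries where they do the work, as an engineer would, in place of code of your own. Each camera call takes 0.05 s, during which the arm holds its last target. There are 200 camera calls.

TASK

In the plywood bottle carrier one bottle stands open: close it with the rubber stopper that fits its neck, pushed in until the stopper's head rests on the rim, and let go of the stopper. Then take the carrier by its hand grip, lift it straight up about 10 cm above the steel drip tray with everything in it, and finish while still holding it there, level and still, so that the tray can be pulled out from under it and wiped. Leave the other stopper and the screwdriver, pliers and file beside it where they lie.

Things in the scene. Friction and masses are not known exactly. Their poses are not given: they have to be found in the camera images.
- tray: fixed sheet-steel drip tray, 220 (x) x 300 (y) mm, floor 3 mm thick with a 10 mm high lip all round; origin at the centre of its underside, on the bench; turned up to 30 degrees either way. It does not move in the episode
- carrier: loose plywood bottle carrier, 0.38 kg (0.7 to 0.95 loaded), on the tray floor. Box 150 (x) x 240 (y) mm, floor 6 thick, sides 60 high. Centre board 14 thick along y at x = 0, 60 high; above it two uprights (24 wide, at y = +-70) bear the hand grip, top at 197. Divider at y = 0: four compartments, 64 x 114, centred at x +-39, y +-59; one is empty. Origin: centre of the underside, z up
- carrier_handle (a point): middle of the hand grip, 185 mm above the carrier's underside: bar 14 thick (x), 24 high, 116 free between the uprights along the carrier's y. Axes as the carrier's; pinch it from above, fingers closing along the carrier's x. The grip is the carrier's highest part: its underside is at 173, a stoppered bottle's top at 155 mm
- bottle: loose open amber glass bottle with a paper label, 56 mm diameter, shoulder from 82 to 106 mm up, straight neck 31 mm outside diameter, mouth 135 mm up; 0.12 to 0.26 kg; stands loose in one of the carrier's compartments (which one varies), its axis about 40 mm from the mid-plane of the centre board. Origin at the centre of its underside, z up
- bottle_mouth (a point): centre of the bottle's mouth at the rim, 135 mm above its underside; bore 25 mm diameter, 27 mm deep. Beside the neck there is free room along the carrier's y, but the hand grip runs past it 40 mm off along x: set the stopper with the fingers closing along the carrier's y
- stopper: loose black rubber stopper that fits, 20 to 42 g, standing on its narrow end on the bench: tapered plug 18 mm diameter at the tip, 22 at the top, 20 long, under a round head 36 diameter and 14 thick (34 high in all). Seated, the head lies on the bottle's rim with 1.5 mm play round the plug. Origin at the centre of the plug's tip, z towards the head
- stopper_seat (a point): centre of the underside of the stopper's head, 20 mm above the plug's tip; comes to lie on the bottle's mouth
- wide_stopper: bystander: loose black rubber stopper of the same form but too wide for the bottle (plug 33 to 39 mm diameter, head 50 mm, 37 mm high), standing on its narrow end on the bench at least 80 mm from the other; leave it alone
- jar: loose closed amber glass jar with a black lid, 56 mm diameter, 95 mm high, 0.07 to 0.16 kg, standing in another compartment; stays in the carrier. Origin at the centre of its underside
- tin: loose closed steel tin, 56 mm diameter, 105 mm high, 0.10 kg, standing in another compartment; stays in the carrier. Origin at the centre of its underside
- screwdriver: bystander: loose screwdriver lying on the bench
- file: bystander: loose flat file with a wooden handle lying on the bench
- pliers: bystander: loose pliers lying on the bench
Mind the look-alikes: they are no part of the job. Leave any blue look-alike of the stopper alone.

How it is judged:
By the outcome, as a careful person would: the job done as asked, in the order asked, and still so for the second after the job is handed in, while the arm keeps its last pose, push and grip.
It also fails if it takes over 51 s, if anything falls off the work surface, if the arm or the gripper's body presses on something with over 40 N, if the wrist force passes 120 N, or if a joint passes its speed limit or range.

## Working session

There is one attempt and no reset: what is moved stays moved. The work goes in short steps, Python scripts to look and compute and a tool call to move; the robot and the scene stay as the last step left them, time stands still between calls to the robot, and variables do not carry over. Pictures are saved under pics/ and viewed, at most 13 in all, crops included, and the job is handed in when it is done.

Besides the shell and the picture viewer there is one more tool, called as name(argument=value, ...) on one line, values as JSON. arm_command: Moves the arm, as the interface text tells. Shifts and turns lie within -1 to 1; 1 stands for 75 cm of shift or 60 degrees of turn. Its arguments: {"type":"object","properties":{"steps":{"type":"array"},"grip_force":{"type":"number"}},"required":["steps"]}

```bash
mkdir -p pics
cat > h.py <<'E'
import numpy as np, cv2
from plant import get_state, read_camera, sign_off, recognise
from scipy.spatial.transform import Rotation as Rn
def ray(p,row,col,z):
    K,R,t=map(np.array,(p["K"],p["R"],p["t"]))
    d=R.T@np.linalg.inv(K)@np.array([col,row,1.]); c=-R.T@t
    return c+d*(z-c[2])/d[2]
def proj(p,X):
    K,R,t=map(np.array,(p["K"],p["R"],p["t"])); X=np.atleast_2d(X)
    u=(K@(X@R.T+t).T).T; return u[:,:2]/u[:,2:]
def save(p,n): cv2.imwrite("pics/"+n,np.array(p["pixels"])[:,:,::-1])
def delta(pos,R=None):
    s=get_state(); R0=Rn.from_quat(s["tcp_rot"])
    return R0.inv().apply(np.array(pos)-s["eef_pos"])/.75
E
cat > a.py <<'E'
from h import *
for n in("top","scene"):
    p=read_camera(n); save(p,n+"1.png"); print(n,-np.array(p["R"]).T@p["t"])
    for q,z in(("stopper",.03),("wide_stopper",.03),("bottle_mouth",.138),("carrier_handle",.188),("jar",.1),("tin",.1),("tray",0),("carrier",.06)):
        for r in recognise(p,q)[:3]: print(q,round(r["conf"],2),np.round(r["point"],1),np.round(ray(p,*r["point"],z),3))
s=get_state();print({k:np.round(v,3) for k,v in s.items()})
E
python3 a.py
```

```text
top [ 0.37491445 -0.10948946  1.07552572]
stopper 0.74 [264.3 341.1] [ 0.352 -0.183  0.03 ]
stopper 0.64 [213.5 337.8] [ 0.474 -0.173  0.03 ]
stopper 0.47 [237.1 363.5] [ 0.418 -0.236  0.03 ]
wide_stopper 0.89 [174. 376.] [ 0.574 -0.266  0.03 ]
bottle_mouth 0.81 [211.3 233.1] [0.464 0.062 0.138]
carrier_handle 0.7 [237.3 362.5] [ 0.411 -0.215  0.188]
carrier_handle 0.62 [211.2 202. ] [0.458 0.117 0.188]
carrier_handle 0.24 [197.5 169.7] [0.485 0.186 0.188]
tin 0.56 [177.6 211.5] [0.544 0.122 0.1  ]
tray 0.74 [225.1 239.8] [0.442 0.069 0.   ]
carrier 0.58 [214.4 198.8] [0.462 0.157 0.06 ]
scene [1.276815   0.41912342 0.7328601 ]
stopper 0.68 [215.8 303. ] [ 0.487 -0.171  0.03 ]
stopper 0.62 [200.6 270.8] [ 0.475 -0.305  0.03 ]
stopper 0.52 [202.  298.3] [ 0.434 -0.227  0.03 ]
wide_stopper 0.63 [221.8 262.9] [ 0.575 -0.253  0.03 ]
bottle_mouth 0.57 [225.2 371.3] [0.551 0.083 0.138]
bottle_mouth 0.5 [172.7 261.4] [ 0.495 -0.314  0.138]
carrier_handle 0.72 [249.7 410. ] [0.644 0.217 0.188]
carrier_handle 0.44 [224.4 258.4] [ 0.746 -0.104  0.188]
jar 0.7 [250.3 432. ] [0.515 0.229 0.1  ]
tin 0.58 [250.2 387.4] [0.572 0.139 0.1  ]
tray 0.9 [281.4 382.8] [0.576 0.138 0.   ]
tray 0.71 [248. 388.] [0.451 0.092 0.   ]
tray 0.65 [224.3 373.5] [0.375 0.008 0.   ]
carrier 0.89 [244.6 409.5] [0.477 0.16  0.06 ]
{'time': np.float64(0.9), 'qpos': array([ 1.057,  0.286,  1.577, -0.   ,  1.279, -0.15 ]), 'dq': array([ 0.   ,  0.002,  0.002, -0.001, -0.001,  0.001]), 'joint_efforts': array([ 0.0000e+00, -4.0596e+01, -2.9294e+01, -0.0000e+00,  1.0000e-03,
       -0.0000e+00]), 'eef_pos': array([0.24 , 0.631, 0.231]), 'tcp_rot': array([0.181, 0.984, 0.   , 0.   ]), 'contact_force': array([-0.106, -0.066,  0.602]), 'wrist_torque': array([-0.051,  0.028, -0.014]), 'finger_force': np.float64(0.0), 'opening': np.float64(1.002)}
```

View pics/top1.png

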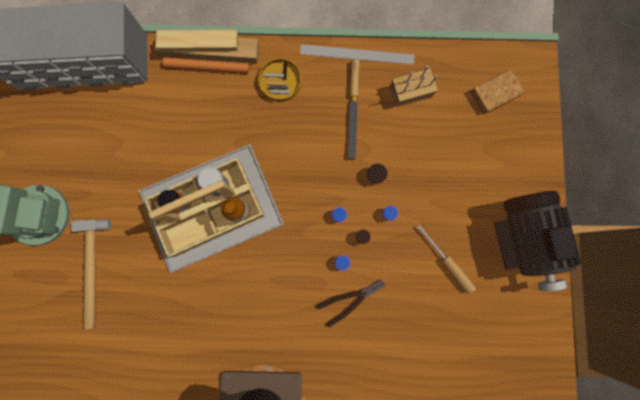

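View pics/scene1.png

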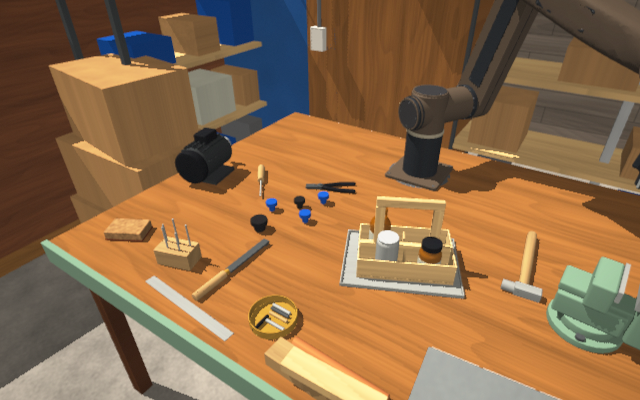

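The top view shows the small black stopper at about row 237, col 363 with three blue look-alikes round it. The open amber bottle is at about (208, 233), with the hand grip running past it. The scene view shows the same layout with the stopper at (202, 298). I'll measure these more finely.

```bash
cat > b.py <<'E'
from h import *
p=read_camera("top"); im=np.array(p["pixels"])
c=im[140:275,130:290][:,:,::-1]; cv2.imwrite("pics/crop1.png",cv2.resize(c,None,fx=4.4,fy=4.4,interpolation=cv2.INTER_CUBIC))
def blob(p,r,c,h,thr,z,ch=2):
    a=np.array(p["pixels"])[r-h:r+h+1,c-h:c+h+1].astype(float)
    m=(a.max(2)<thr).astype(np.uint8)
    n,l,st,ce=cv2.connectedComponentsWithStats(m)
    i=1+np.argmax(st[1:,4]); x,y=ce[i][0]+c-h,ce[i][1]+r-h
    print("blob",st[i],round(y,2),round(x,2),np.round(ray(p,y,x,z),4))
for t in(50,65,80): blob(p,237,363,11,t,.03)
q=read_camera("scene"); 
for t in(50,65,80): blob(q,202,299,9,t,.022)
c=np.array(q["pixels"])[180:305,250:480][:,:,::-1]; cv2.imwrite("pics/crop2.png",cv2.resize(c,None,fx=3.4,fy=3.4,interpolation=cv2.INTER_CUBIC))
E
python3 b.py
```

```text
blob [ 9 12  1  1  1] 238.0 361.0 [ 0.416  -0.2299  0.03  ]
blob [  4   5  13  12 115] 236.48 362.1 [ 0.4198 -0.2325  0.03  ]
blob [  3   4  15  13 147] 236.47 361.93 [ 0.4198 -0.2321  0.03  ]
blob [ 5  4 10 11 59] 202.15 299.37 [ 0.4236 -0.2309  0.022 ]
blob [ 5  4 10 12 86] 201.52 299.29 [ 0.4208 -0.2332  0.022 ]
blob [ 4  3 11 14 96] 201.62 299.4 [ 0.4211 -0.2326  0.022 ]
```

View pics/crop1.png

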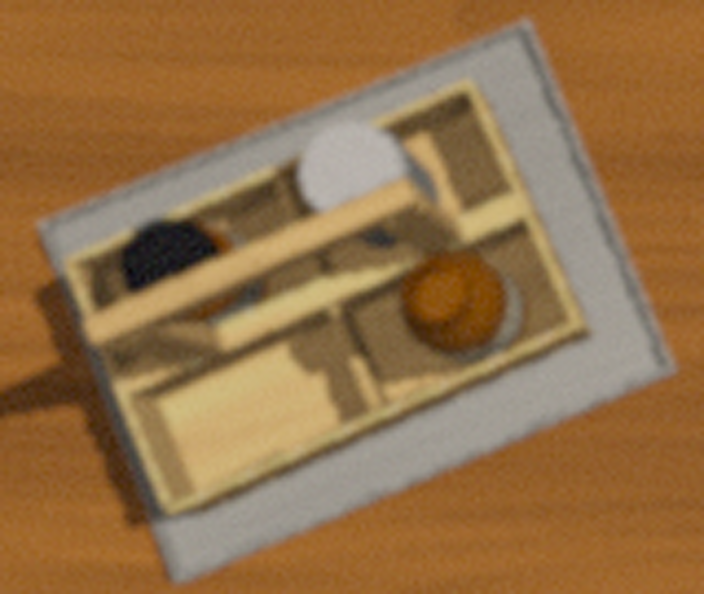

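View pics/crop2.png

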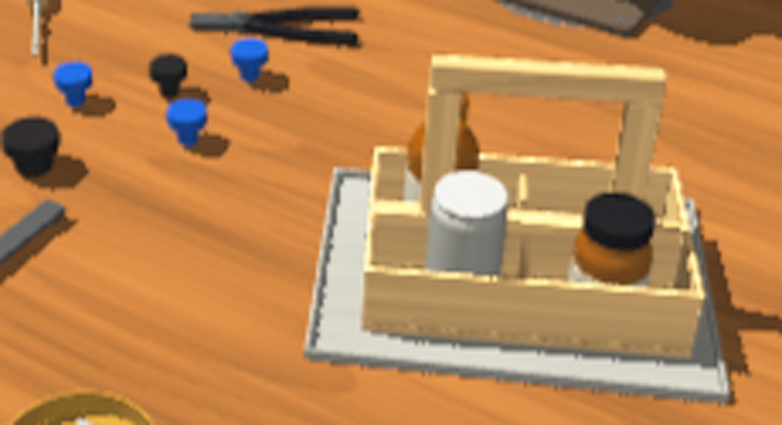

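The crops show the box-rim corners in the top crop at about (65,260), (475,82), (590,330) and (165,515). The grip ends are at about (88,330) and (412,188), and the bottle's neck is centred at about (445,297). The tin and jar are on the far side and the fourth compartment is empty.

```bash
cat > c.py <<'E'
from h import *
from scipy.optimize import least_squares
p=read_camera("top"); q=read_camera("scene")
f=lambda a:(np.array(a,float)+.5)/4.4-.5+[130,140]
g=lambda a:(np.array(a,float)+.5)/3.4-.5+[250,180]
cor=np.array([[75,120,60],[75,-120,60],[-75,-120,60],[-75,120,60]])
h=np.array([[0,82,197],[0,-82,197]])
ctop=f([[65,260],[475,82],[590,330],[165,515]]); htop=f([[88,328],[412,190]])
# scene: near side corners right/left, 
csc=g([[703,290],[365,270]])
def P(v,L): 
    R=Rn.from_euler("z",v[2]).as_matrix(); return (R@(L*1e-3).T).T+[v[0],v[1],.003]
def res(v,sc=1): 
    r=[proj(p,P(v,cor))-ctop,proj(p,P(v,h))-htop]
    if sc: r.append(proj(q,P(v,cor[:2]))-csc)
    return np.concatenate(r).ravel()
for sc in(0,1):
    s=least_squares(res,[.46,.157,.4],args=(sc,)); print(s.x,np.degrees(s.x[2]),np.round(s.fun.reshape(-1,2),2).tolist())
v=s.x
R=Rn.from_euler("z",v[2]).as_matrix()
m=ray(p,*f([445,297])[::-1],.144); print("mouth",m,"in carrier",R.T@(m-[v[0],v[1],.009]))
b=P(v,np.array([[-39,-59,141],[0,0,185]]));print("centre",b)
print(proj(q,m),proj(p,m))
E
python3 c.py
```

```text
[0.48083529 0.14695583 0.44209308] 25.330067854069355 [[0.03, -0.62], [0.32, -0.57], [-1.21, -0.01], [0.53, -0.17], [-0.24, 1.09], [0.53, 0.09]]
[0.4805384  0.14712108 0.44800511] 25.66880178717959 [[-0.12, -0.15], [-0.04, -0.64], [-1.23, -0.23], [0.74, 0.16], [-0.25, 1.45], [0.36, 0.02], [-0.1, 1.56], [-0.82, -0.81]]
mouth [0.47199101 0.0667214  0.144     ] in carrier [-0.04253048 -0.06876282  0.135     ]
centre [[0.47094413 0.07705005 0.144     ]
 [0.4805384  0.14712108 0.188     ]]
[[380.02714982 205.92234627]] [[230.75       207.11363636]]
```

arm_command(steps=[{"translation": [-0.1, -0.08, -0.12], "twist": [0, 0, 0.17], "fingers": 0.4}, {"translation": [-0.2, -0.15, -0.13], "twist": [0, 0, 0.35], "fingers": 0.4}, {"translation": [-0.28, -0.21, -0.13], "twist": [0, 0, 0.52], "fingers": 0.4}, {"translation": [-0.36, -0.27, -0.13], "twist": [0, 0, 0.7], "fingers": 0.4}, {"translation": [-0.44, -0.33, -0.13], "twist": [0, 0, 0.87], "fingers": 0.4}])

```text
time: 1.72
eef_pos: [0.3955, 0.3843, 0.3214]
tcp_rot: [0.597, 0.802, 0.001, 0.0]
contact_force: [1.1, 0.6, 0.0]
opening: 0.699
finger_force: 0.0
```

```bash
cat >> h.py <<'E'
def go(pos,yaw=None):
    "scaled shift and z twist to reach pos with tool-y at yaw (deg, mod 360)"
    s=get_state(); R0=Rn.from_quat(s["tcp_rot"]); 
    y=R0.as_matrix()[:,1]; a=np.degrees(np.arctan2(y[1],y[0]))
    x=np.array([[0,0,0]]);
    print("t",round(s["time"],2),"at",np.round(s["eef_pos"],4),"yaw",round(a,2),"z",np.round(R0.as_matrix()[:,2],3),"F",np.round(s["contact_force"],1),"op",np.round(s["opening"],3),"ff",np.round(s["finger_force"],1))
    d=R0.inv().apply(np.array(pos)-s["eef_pos"])
    print("  shift",np.round(d/.75,4),"mm",np.round(np.linalg.norm(d)*1e3,1),"twist z",None if yaw is None else round(-((yaw-a+180)%360-180)/60,3))
E
python3 -c "
from h import *
go((.42,-.2325,.16),-64.5)"
```

```text
t 1.73 at [0.3955 0.3843 0.3214] yaw 16.64 z [ 0.002  0.001 -1.   ] F [1.1 0.6 0. ] op 0.699 ff 0.0
  shift [-0.7974 -0.2046  0.2145] mm 638.0 twist z 1.352
```

arm_command(steps=[{"translation": [-0.08, 0.005, 0], "twist": [0, 0, 0.17], "fingers": 0.4}, {"translation": [-0.16, 0.01, 0], "twist": [0, 0, 0.34], "fingers": 0.4}, {"translation": [-0.24, 0.015, 0], "twist": [0, 0, 0.51], "fingers": 0.4}, {"translation": [-0.32, 0.02, 0], "twist": [0, 0, 0.68], "fingers": 0.4}, {"translation": [-0.4, 0.025, 0], "twist": [0, 0, 0.85], "fingers": 0.4}])

```text
time: 2.35
eef_pos: [0.5004, 0.1025, 0.3208]
tcp_rot: [0.885, 0.467, 0.001, 0.0]
contact_force: [0.7, -0.8, -1.1]
opening: 0.701
finger_force: 0.0
```

```bash
python3 -c "
from h import *
go((.42,-.2325,.16),-64.5)"
```

```text
t 2.35 at [0.5004 0.1025 0.3208] yaw -34.38 z [ 0.001  0.    -1.   ] F [ 0.7 -0.8 -1.1] op 0.701 ff 0.0
  shift [-0.4294  0.1636  0.2142] mm 380.2 twist z 0.502
```

arm_command(steps=[{"translation": [-0.08, 0.03, 0], "twist": [0, 0, 0.1], "fingers": 0.4}, {"translation": [-0.15, 0.06, 0.03], "twist": [0, 0, 0.2], "fingers": 0.4}, {"translation": [-0.22, 0.085, 0.07], "twist": [0, 0, 0.3], "fingers": 0.4}, {"translation": [-0.29, 0.11, 0.11], "twist": [0, 0, 0.4], "fingers": 0.4}, {"translation": [-0.36, 0.137, 0.15], "twist": [0, 0, 0.5], "fingers": 0.4}])

```text
time: 2.98
eef_pos: [0.4341, -0.1758, 0.2091]
tcp_rot: [0.975, 0.223, 0.001, 0.001]
contact_force: [0.6, 0.3, 0.2]
opening: 0.702
finger_force: 0.0
```

```bash
python3 -c "
from h import *
go((.42,-.2325,.11),-64.5)"
```

```text
t 2.98 at [ 0.4341 -0.1758  0.2091] yaw -64.25 z [ 0.002 -0.001 -1.   ] F [0.6 0.3 0.2] op 0.702 ff 0.0
  shift [-0.0499  0.0598  0.1322] mm 115.1 twist z 0.004
```

arm_command(steps=[{"translation": [-0.04, 0.04, 0.06], "twist": [0, 0, 0.004], "fingers": 0.4}, {"translation": [-0.05, 0.06, 0.12], "twist": [0, 0, 0.004], "fingers": 0.4}, {"translation": [-0.05, 0.06, 0.132], "twist": [0, 0, 0.004], "fingers": 0.4}, {"translation": [-0.05, 0.06, 0.132], "twist": [0, 0, 0.004], "fingers": 0.4}])

```text
time: 3.48
eef_pos: [0.4209, -0.2305, 0.1107]
tcp_rot: [0.975, 0.223, -0.0, -0.0]
contact_force: [0.4, -0.1, 0.3]
opening: 0.695
finger_force: 0.0
```

```bash
python3 -c "
from h import *
go((.42,-.2325,.012),-64.5)
p=read_camera('scene');c=np.array(p['pixels'])[120:245,220:390][:,:,::-1]; cv2.imwrite('pics/crop3.png',cv2.resize(c,None,fx=4,fy=4,interpolation=cv2.INTER_CUBIC))"
```

```text
t 3.48 at [ 0.4209 -0.2305  0.1107] yaw -64.27 z [-0.     0.001 -1.   ] F [ 0.4 -0.1  0.3] op 0.695 ff 0.0
  shift [-0.0022  0.002   0.1316] mm 98.8 twist z 0.004
```

View pics/crop3.png

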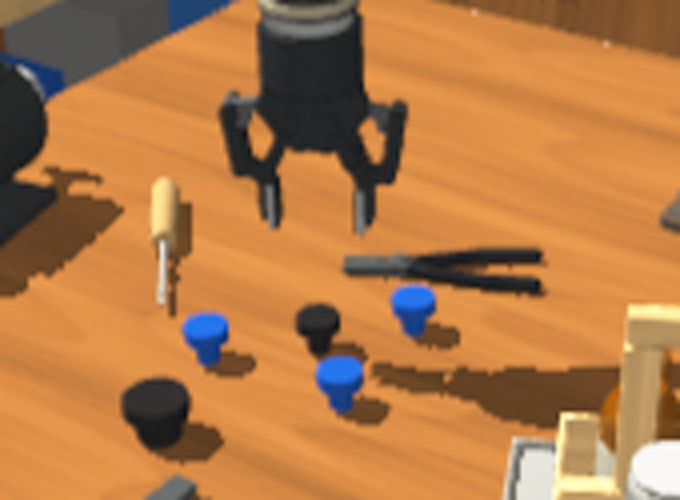

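The gripper hangs straight above the small black stopper (crop 318,325), and the blue ones are clear of the fingers' path. I'll go down and grip.

arm_command(steps=[{"translation": [-0.002, 0.002, 0.06], "twist": [0, 0, 0], "fingers": 0.4}, {"translation": [-0.002, 0.002, 0.11], "twist": [0, 0, 0], "fingers": 0.4}, {"translation": [-0.002, 0.002, 0.131], "twist": [0, 0, 0], "fingers": 0.4}, {"translation": [-0.002, 0.002, 0.131], "twist": [0, 0, 0], "fingers": 0.2}, {"translation": [-0.002, 0.002, 0.131], "twist": [0, 0, 0], "fingers": -0.3}], grip_force=30)

```text
time: 4.15
eef_pos: [0.4215, -0.2339, 0.0142]
tcp_rot: [0.975, 0.223, 0.001, 0.002]
contact_force: [-1.0, 0.1, 7.4]
opening: 0.408
finger_force: 32.0
```

arm_command(steps=[{"translation": [0, 0, 0], "twist": [0, 0, 0], "fingers": -0.5}, {"translation": [0, 0, 0], "twist": [0, 0, 0], "fingers": -0.5}, {"translation": [0, 0, 0], "twist": [0, 0, 0], "fingers": -0.5}])

```text
time: 4.53
eef_pos: [0.4215, -0.234, 0.0143]
tcp_rot: [0.975, 0.222, 0.001, 0.001]
contact_force: [0.3, 1.9, 6.4]
opening: 0.404
finger_force: 30.1
```

arm_command(steps=[{"translation": [0, 0, -0.04], "twist": [0, 0, 0], "fingers": -0.5}, {"translation": [0, 0, -0.12], "twist": [0, 0, 0], "fingers": -0.5}, {"translation": [0, 0, -0.2], "twist": [0, 0, 0], "fingers": -0.5}, {"translation": [0, 0, -0.28], "twist": [0, 0, 0], "fingers": -0.5}])

```text
time: 5.03
eef_pos: [0.4197, -0.2328, 0.2246]
tcp_rot: [0.975, 0.222, 0.0, 0.001]
contact_force: [0.6, -0.3, -1.2]
opening: 0.401
finger_force: 30.3
```

```bash
python3 -c "
from h import *
go((.472,.0667,.26),-64.5)"
```

```text
t 5.03 at [ 0.4197 -0.2328  0.2246] yaw -64.29 z [ 0.001 -0.001 -1.   ] F [ 0.6 -0.3 -1.2] op 0.401 ff 30.3
  shift [ 0.2361 -0.3295 -0.0476] mm 306.1 twist z 0.004
```

arm_command(steps=[{"translation": [0.03, -0.045, -0.048], "twist": [0, 0, 0.004], "fingers": -0.5}, {"translation": [0.08, -0.11, -0.048], "twist": [0, 0, 0.004], "fingers": -0.5}, {"translation": [0.125, -0.175, -0.048], "twist": [0, 0, 0.004], "fingers": -0.5}, {"translation": [0.17, -0.24, -0.048], "twist": [0, 0, 0.004], "fingers": -0.5}, {"translation": [0.2, -0.28, -0.048], "twist": [0, 0, 0.004], "fingers": -0.5}])

```text
time: 5.65
eef_pos: [0.4638, 0.0237, 0.2587]
tcp_rot: [0.975, 0.221, 0.001, 0.0]
contact_force: [0.1, 0.2, 0.5]
opening: 0.404
finger_force: 30.3
```

```bash
cat > d.py <<'E'
from h import *
go((.472,.0667,.26),-64.5)
p=read_camera("top")
im=np.array(p["pixels"]).astype(float); 
c=im[180:240,200:290][:,:,::-1].astype(np.uint8)
q=read_camera("scene"); d=np.array(q["pixels"])[130:230,310:420][:,:,::-1]
A=cv2.resize(c,(400,267),interpolation=cv2.INTER_CUBIC);B=cv2.resize(d,(400,364),interpolation=cv2.INTER_CUBIC)
out=np.zeros((364,800,3),np.uint8);out[:267,:400]=A;out[:,400:]=B;cv2.imwrite("pics/crop4.png",out)
E
python3 d.py
```

```text
t 5.65 at [0.4638 0.0237 0.2587] yaw -64.42 z [ 0.001 -0.    -1.   ] F [0.1 0.2 0.5] op 0.404 ff 30.3
  shift [ 0.0346 -0.047  -0.0017] mm 43.8 twist z 0.001
```

View pics/crop4.png

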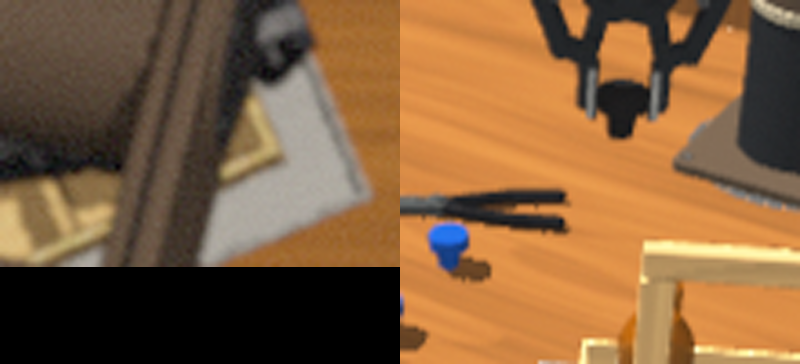

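The scene crop shows the stopper held upright between the pads, with its tip at scene pixel about (370, 167). The arm hides the mouth in the top view, so I'll refine the mouth from the first top picture.

```bash
cat > e.py <<'E'
from h import *
p=read_camera("scene"); s=get_state(); t=np.array(s["eef_pos"])
print("tip proj",proj(p,t-[0,0,.013]),"head top",proj(p,t+[0,0,.021]))
im=np.array(p["pixels"])
r=int(proj(p,[.472,.0667,.135])[0,1]); print(r,proj(p,[.472,.0667,.135]), im[r,372:400].tolist())
a=cv2.imread("pics/top1.png")[188:230,212:254]; 
z=cv2.resize(a,None,fx=14,fy=14,interpolation=cv2.INTER_CUBIC).astype(float)
z=np.clip(z*1.3,0,255).astype(np.uint8); cv2.imwrite("pics/crop5.png",z)
E
python3 e.py
```

```text
tip proj [[368.48098574 165.61325482]] head top [[369.24845202 153.4453894 ]]
208 [[379.77117106 208.79122617]] [[216, 138, 69], [219, 140, 70], [221, 142, 72], [226, 156, 84], [193, 149, 94], [177, 143, 93], [175, 141, 92], [176, 142, 93], [181, 145, 96], [189, 154, 100], [192, 157, 101], [191, 154, 100], [188, 151, 99], [174, 134, 82], [164, 100, 38], [187, 109, 32], [218, 138, 66], [221, 143, 72], [220, 141, 71], [219, 140, 70], [219, 140, 71], [219, 141, 71], [207, 134, 70], [203, 132, 67], [204, 133, 69], [206, 133, 69], [208, 135, 71], [200, 132, 69]]
```

View pics/crop5.png

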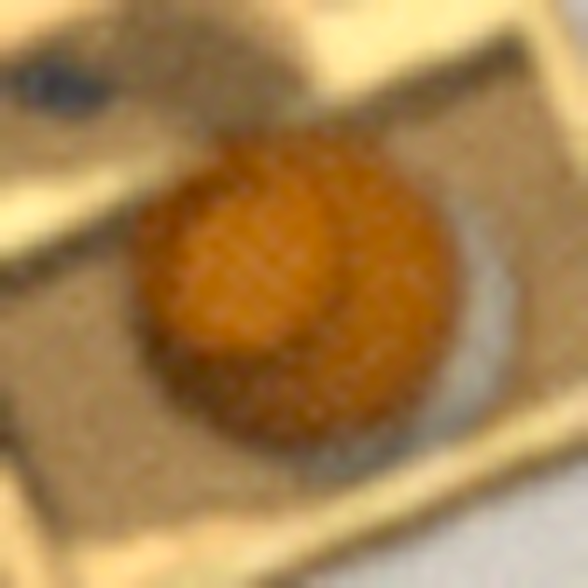

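The enlarged crop shows the bright mouth/neck disc centred at about (253,263) and the shoulder circle at about (295,290). I'll combine these with the scene view.

```bash
cat > f.py <<'E'
from h import *
p=read_camera("scene"); s=get_state(); t=np.array(s["eef_pos"]); T=read_camera("top")
print("mouth top",ray(T,206.3,229.6,.144),"body",ray(T,208.2,232.6,.091))
# neck right edge in scene -> constrain
c=-np.array(p["R"]).T@p["t"]
for m in ([.472,.0667],[.472,.069],[.470,.069]):
    th=np.linspace(0,2*np.pi,200); C=np.c_[m[0]+.0155*np.cos(th),m[1]+.0155*np.sin(th),0*th+.135]
    print(m,"right edge pred",proj(p,C)[:,0].max(),"seen ~387.5")
im=np.array(p["pixels"]).astype(int); sub=im[150:172,355:386]
for thr in(60,75,90):
    m=sub.max(2)<thr
    for r in range(2,20,1):
        xs=np.where(m[r])[0]
        if thr==75 and len(xs): print(150+r,355+xs.min(),355+xs.max(),len(xs))
th=np.linspace(0,2*np.pi,200)
for r,z in((.018,.014),(.011,0.006),(.009,-.013)):
    C=np.c_[t[0]+r*np.cos(th),t[1]+r*np.sin(th),0*th+t[2]+z]; q=proj(p,C); print("pred",r,z,q.min(0),q.max(0))
E
python3 f.py
```

```text
mouth top [0.47371123 0.06930476 0.144     ] body [0.47510457 0.07238177 0.091     ]
[0.472, 0.0667] right edge pred 385.7986461156802 seen ~387.5
[0.472, 0.069] right edge pred 386.6067929229329 seen ~387.5
[0.47, 0.069] right edge pred 386.94332928955015 seen ~387.5
152 358 382 13
153 358 382 17
154 358 382 21
155 358 381 20
156 358 381 20
157 358 381 20
158 358 381 19
159 362 381 17
160 365 374 10
161 366 372 7
162 366 372 7
163 366 372 7
164 366 372 7
165 366 372 7
166 366 371 6
pred 0.018 0.014 [361.41566866 152.63857481] [376.03428219 159.30408577]
pred 0.011 0.006 [364.09118124 156.76646905] [372.98521825 160.87418945]
pred 0.009 -0.013 [364.51449079 163.84259157] [371.71639523 167.26878676]
```

```bash
python3 -c "
from h import *
go((.4735,.0697,.175),-64.4)"
```

```text
t 5.9 at [0.4639 0.0209 0.2583] yaw -64.51 z [ 0.    -0.001 -1.   ] F [-0.6  0.7 -0. ] op 0.405 ff 30.3
  shift [ 0.0396 -0.0533  0.1111] mm 97.1 twist z -0.002
```

arm_command(steps=[{"translation": [0.039, -0.053, 0], "twist": [0, 0, 0], "fingers": -0.5}, {"translation": [0.0396, -0.0533, 0.05], "twist": [0, 0, 0], "fingers": -0.5}, {"translation": [0.0396, -0.0533, 0.09], "twist": [0, 0, 0], "fingers": -0.5}, {"translation": [0.0396, -0.0533, 0.111], "twist": [0, 0, 0], "fingers": -0.5}, {"translation": [0.0396, -0.0533, 0.111], "twist": [0, 0, 0], "fingers": -0.5}])

```text
time: 6.52
eef_pos: [0.4731, 0.0693, 0.174]
tcp_rot: [0.976, 0.22, -0.001, -0.0]
contact_force: [-0.4, -0.1, -0.1]
opening: 0.405
finger_force: 30.3
```

```bash
python3 -c "
from h import *
go((.4735,.0697,.155),-64.4)
p=read_camera('scene');c=np.array(p['pixels'])[160:240,340:440][:,:,::-1]; cv2.imwrite('pics/crop6.png',cv2.resize(c,None,fx=7,fy=7,interpolation=cv2.INTER_CUBIC))"
```

```text
t 6.53 at [0.4731 0.0693 0.174 ] yaw -64.62 z [-0.002  0.    -1.   ] F [-0.4 -0.1 -0.1] op 0.405 ff 30.3
  shift [ 0.0008 -0.0002  0.0253] mm 19.0 twist z -0.004
```

View pics/crop6.png

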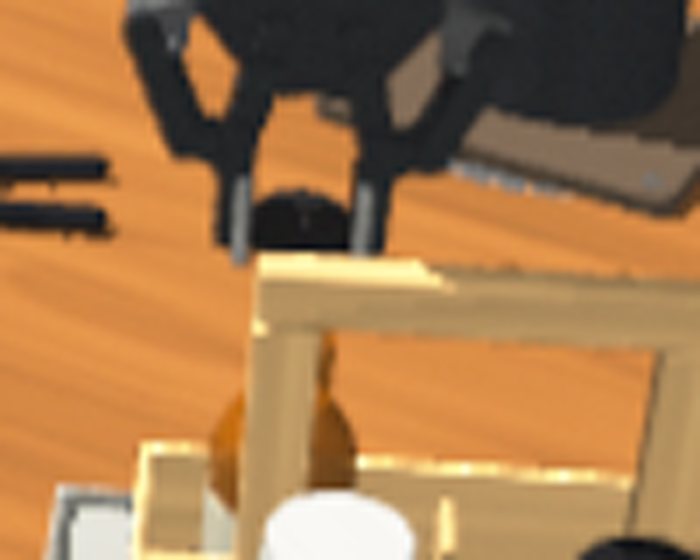

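The stopper is above the neck: its head centre is at column about 382.6, against about 382.3 expected from the neck edge. Now a guarded descent.

arm_command(steps=[{"translation": [0.0005, 0, 0.012], "twist": [0, 0, 0], "fingers": -0.5}, {"translation": [0.0005, 0, 0.02], "twist": [0, 0, 0], "fingers": -0.5}, {"translation": [0.0005, 0, 0.026], "twist": [0, 0, 0], "fingers": -0.5}, {"translation": [0.0005, 0, 0.031], "twist": [0, 0, 0], "fingers": -0.5}, {"translation": [0.0005, 0, 0.031], "twist": [0, 0, 0], "fingers": -0.5}])

```text
time: 7.2
eef_pos: [0.4738, 0.0704, 0.1514]
tcp_rot: [0.975, 0.221, -0.0, -0.0]
contact_force: [0.8, -0.4, 0.6]
opening: 0.401
finger_force: 30.3
```

arm_command(steps=[{"translation": [0, 0, 0.005], "twist": [0, 0, 0], "fingers": -0.5}, {"translation": [0, 0, 0.01], "twist": [0, 0, 0], "fingers": -0.5}, {"translation": [0, 0, 0.014], "twist": [0, 0, 0], "fingers": -0.5}, {"translation": [0, 0, 0.016], "twist": [0, 0, 0], "fingers": -0.5}, {"translation": [0, 0, 0.016], "twist": [0, 0, 0], "fingers": -0.5}])

```text
time: 7.82
eef_pos: [0.4738, 0.0704, 0.1395]
tcp_rot: [0.975, 0.22, -0.0, -0.0]
contact_force: [-0.2, 1.2, -1.2]
opening: 0.405
finger_force: 30.3
```

arm_command(steps=[{"translation": [0, 0, 0.002], "twist": [0, 0, 0], "fingers": -0.5}, {"translation": [0, 0, 0.003], "twist": [0, 0, 0], "fingers": -0.5}, {"translation": [0, 0, 0.004], "twist": [0, 0, 0], "fingers": -0.5}, {"translation": [0, 0, 0.004], "twist": [0, 0, 0], "fingers": -0.5}])

```text
time: 8.32
eef_pos: [0.4753, 0.0707, 0.1384]
tcp_rot: [0.975, 0.22, 0.002, 0.0]
contact_force: [-0.3, 1.8, 7.1]
opening: 0.404
finger_force: 30.8
```

```bash
python3 -c "
from h import *
go((.4738,.0704,.1345),-64.4)"
```

```text
t 8.32 at [0.4753 0.0707 0.1384] yaw -64.54 z [ 0.003  0.001 -1.   ] F [-0.3  1.8  7.1] op 0.404 ff 30.8
  shift [-0.002  -0.0006  0.0053] mm 4.2 twist z -0.002
```

arm_command(steps=[{"translation": [0, 0, 0.002], "twist": [0, 0, 0], "fingers": -0.5}, {"translation": [0, 0, 0.004], "twist": [0, 0, 0], "fingers": -0.5}, {"translation": [0, 0, 0.004], "twist": [0, 0, 0], "fingers": -0.5}])

```text
time: 8.7
eef_pos: [0.4765, 0.0709, 0.1383]
tcp_rot: [0.975, 0.22, 0.003, -0.0]
contact_force: [-2.5, 2.9, 16.4]
opening: 0.404
finger_force: 31.6
```

It stopped firmly at TCP z = 0.1383, which equals the rim minus the plug length plus the grasp offset, so the stopper is seated. I'll unload, let go and rise.

arm_command(steps=[{"translation": [0, 0, -0.006], "twist": [0, 0, 0], "fingers": -0.5}, {"translation": [0, 0, -0.006], "twist": [0, 0, 0], "fingers": 0}, {"translation": [0, 0, -0.006], "twist": [0, 0, 0], "fingers": 0.3}, {"translation": [0, 0, -0.006], "twist": [0, 0, 0], "fingers": 0.3}, {"translation": [0, 0, -0.02], "twist": [0, 0, 0], "fingers": 0.3}])

```text
time: 9.32
eef_pos: [0.473, 0.0704, 0.1478]
tcp_rot: [0.975, 0.22, -0.002, -0.0]
contact_force: [0.1, 0.2, -0.0]
opening: 0.644
finger_force: 0.0
```

arm_command(steps=[{"translation": [0, 0, -0.05], "twist": [0, 0, 0], "fingers": 0.3}, {"translation": [0, 0, -0.12], "twist": [0, 0, 0], "fingers": 0.3}, {"translation": [0, 0, -0.2], "twist": [0, 0, 0], "fingers": 0.3}, {"translation": [0, 0, -0.22], "twist": [0, 0, 0], "fingers": 0.3}])

```text
time: 9.82
eef_pos: [0.4758, 0.0703, 0.32]
tcp_rot: [0.975, 0.221, 0.005, 0.001]
contact_force: [1.6, 0.2, -0.2]
opening: 0.651
finger_force: 0.0
```

```bash
python3 -c "
from h import *
go((.4805,.1470,.30),25.6)
p=read_camera('scene');c=np.array(p['pixels'])[170:300,320:490][:,:,::-1]
q=read_camera('top');d=np.array(q['pixels'])[140:275,130:300][:,:,::-1]
cv2.imwrite('pics/crop7.png',np.hstack([cv2.resize(c,(400,306),interpolation=cv2.INTER_CUBIC),cv2.resize(d,(400,306),interpolation=cv2.INTER_CUBIC)]))"
```

```text
t 9.82 at [0.4758 0.0703 0.32  ] yaw -64.52 z [ 0.01  -0.001 -1.   ] F [ 1.6  0.2 -0.2] op 0.651 ff 0.0
  shift [ 0.0494 -0.0898  0.0266] mm 79.4 twist z -1.502
```

View pics/crop7.png

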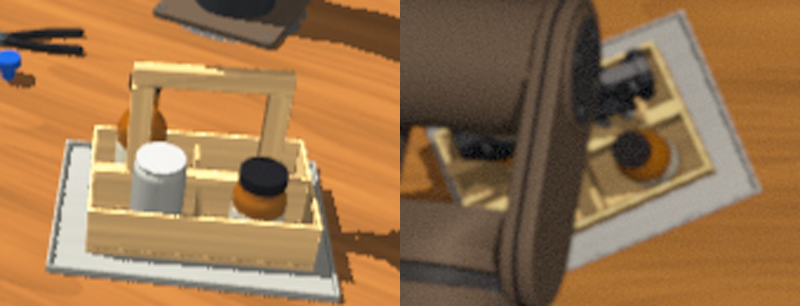

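The stopper sits centred on the bottle (black disc at about (632,150) in the right half). Next I turn the gripper 90° and go above the grip, slightly toward the heavy bottle end.

arm_command(steps=[{"translation": [0.02, -0.03, 0.0], "twist": [0, 0, -0.17], "fingers": 0.3}, {"translation": [0.045, -0.07, 0.0], "twist": [0, 0, -0.34], "fingers": 0.3}, {"translation": [0.045, -0.08, 0.0], "twist": [0, 0, -0.52], "fingers": 0.3}, {"translation": [0.045, -0.08, 0.0], "twist": [0, 0, -0.69], "fingers": 0.3}, {"translation": [0.045, -0.08, 0.0], "twist": [0, 0, -0.86], "fingers": 0.3}])

```text
time: 10.55
eef_pos: [0.4774, 0.1392, 0.3105]
tcp_rot: [0.78, 0.626, -0.002, -0.002]
contact_force: [0.1, 0.5, 0.2]
opening: 0.646
finger_force: 0.0
```

arm_command(steps=[{"translation": [0, 0, 0.0], "twist": [0, 0, -0.17], "fingers": 0.3}, {"translation": [0, 0, 0.0], "twist": [0, 0, -0.34], "fingers": 0.3}, {"translation": [0, 0, 0.0], "twist": [0, 0, -0.52], "fingers": 0.3}, {"translation": [0, 0, 0.0], "twist": [0, 0, -0.64], "fingers": 0.3}, {"translation": [0, 0, 0.0], "twist": [0, 0, -0.64], "fingers": 0.3}])

```text
time: 11.18
eef_pos: [0.4776, 0.139, 0.3111]
tcp_rot: [0.534, 0.845, -0.001, -0.002]
contact_force: [-0.5, -0.5, -1.1]
opening: 0.653
finger_force: 0.0
```

```bash
python3 -c "
from h import *
go((.4857,.1362,.225),25.6)
v=[.4805,.147]
q=read_camera('scene')
R=Rn.from_euler('z',25.6,degrees=True).as_matrix()
L=np.array([[7,82,197],[7,-82,197],[-7,82,197],[-7,-82,197],[0,-12,197],[75,120,60],[75,-120,60]])*1e-3
print(np.round(proj(q,(R@L.T).T+[*v,.003]),1).tolist())
c=np.array(q['pixels'])[130:290,330:490][:,:,::-1]; cv2.imwrite('pics/crop8.png',cv2.resize(c,None,fx=3.75,fy=3.75,interpolation=cv2.INTER_CUBIC))"
```

```text
t 11.18 at [0.4776 0.139  0.3111] yaw 25.39 z [-0.005 -0.    -1.   ] F [-0.5 -0.5 -1.1] op 0.653 ff 0.0
  shift [-0.0081  0.0086  0.1147] mm 86.5 twist z -0.004
[[445.7, 202.3], [375.9, 197.7], [445.0, 199.1], [376.0, 194.6], [405.2, 198.1], [456.2, 266.5], [356.1, 258.2]]
```

View pics/crop8.png

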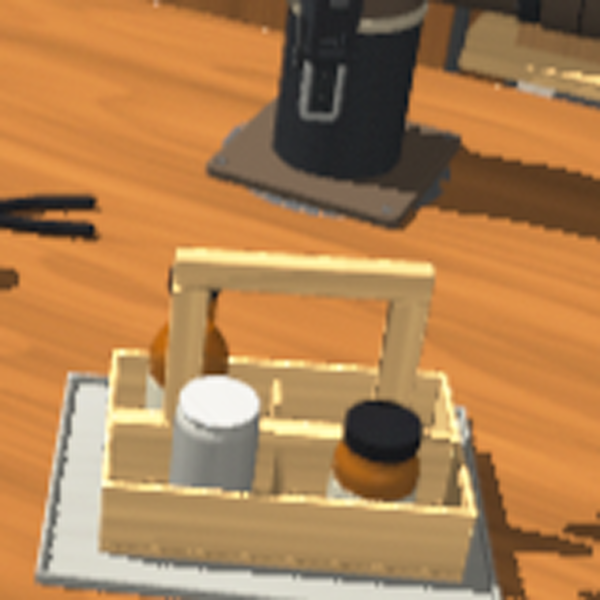

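The bar is clear. In both views it sits about 2 mm further along +x than predicted, so I correct for that and come down over it.

arm_command(steps=[{"translation": [-0.008, 0.011, 0.04], "twist": [0, 0, -0.004], "fingers": 0.3}, {"translation": [-0.008, 0.011, 0.1], "twist": [0, 0, -0.004], "fingers": 0.3}, {"translation": [-0.008, 0.011, 0.15], "twist": [0, 0, -0.004], "fingers": 0.3}, {"translation": [-0.008, 0.011, 0.182], "twist": [0, 0, -0.004], "fingers": 0.3}, {"translation": [-0.008, 0.011, 0.188], "twist": [0, 0, -0.004], "fingers": 0.3}])

```text
time: 11.85
eef_pos: [0.4868, 0.137, 0.1698]
tcp_rot: [0.533, 0.846, -0.002, -0.002]
contact_force: [0.6, -0.3, 0.3]
opening: 0.648
finger_force: 0.0
```

```bash
python3 -c "
from h import *
go((.4875,.137,.170),25.6)"
```

```text
t 11.85 at [0.4868 0.137  0.1698] yaw 25.63 z [-0.006 -0.    -1.   ] F [ 0.6 -0.3  0.3] op 0.648 ff 0.0
  shift [-0.0005  0.0009 -0.0003] mm 0.8 twist z 0.001
```

arm_command(steps=[{"translation": [0, 0, 0], "twist": [0, 0, 0], "fingers": 0}, {"translation": [0, 0, 0], "twist": [0, 0, 0], "fingers": -0.4}, {"translation": [0, 0, 0], "twist": [0, 0, 0], "fingers": -0.6}, {"translation": [0, 0, 0], "twist": [0, 0, 0], "fingers": -0.8}, {"translation": [0, 0, 0], "twist": [0, 0, 0], "fingers": -1}], grip_force=40)

```text
time: 12.48
eef_pos: [0.488, 0.1366, 0.1738]
tcp_rot: [0.532, 0.847, -0.001, -0.0]
contact_force: [-4.9, -2.4, 5.0]
opening: 0.154
finger_force: 41.1
```

arm_command(steps=[{"translation": [0, 0, 0], "twist": [0, 0, 0], "fingers": -1}, {"translation": [0, 0, 0], "twist": [0, 0, 0], "fingers": -1}, {"translation": [0, 0, 0], "twist": [0, 0, 0], "fingers": -1}, {"translation": [0, 0, 0], "twist": [0, 0, 0], "fingers": -1}], grip_force=110)

```text
time: 12.98
eef_pos: [0.488, 0.1366, 0.174]
tcp_rot: [0.532, 0.847, -0.001, -0.0]
contact_force: [-4.2, -2.9, 5.2]
opening: 0.142
finger_force: 107.9
```

```bash
python3 -c "
from h import *
go((.4875,.137,.180),25.6); s=get_state(); print(s['wrist_torque'])"
```

```text
t 12.97 at [0.488  0.1366 0.174 ] yaw 25.78 z [-0.002 -0.002 -1.   ] F [-4.2 -2.9  5.2] op 0.142 ff 107.9
  shift [ 0.0007 -0.0005 -0.008 ] mm 6.0 twist z 0.003
[-0.43457351  0.83151867  0.13947029]
```

arm_command(steps=[{"translation": [0, 0, -0.008], "twist": [0, 0, 0], "fingers": -1}, {"translation": [0, 0, -0.016], "twist": [0, 0, 0], "fingers": -1}, {"translation": [0, 0, -0.026], "twist": [0, 0, 0], "fingers": -1}, {"translation": [0, 0, -0.036], "twist": [0, 0, 0], "fingers": -1}, {"translation": [0, 0, -0.046], "twist": [0, 0, 0], "fingers": -1}])

```text
time: 13.6
eef_pos: [0.4887, 0.1372, 0.2077]
tcp_rot: [0.532, 0.847, 0.0, 0.0]
contact_force: [0.3, -0.4, -8.1]
opening: 0.138
finger_force: 107.3
```

```bash
python3 -c "
from h import *
go((.488,.1366,.274),25.78); s=get_state(); print(s['wrist_torque'])"
```

```text
t 13.6 at [0.4887 0.1372 0.2077] yaw 25.71 z [ 0.  0. -1.] F [ 0.3 -0.4 -8.1] op 0.138 ff 107.3
  shift [-0.0003 -0.0012 -0.0884] mm 66.3 twist z -0.001
[-0.00045264 -0.02346356  0.00457812]
```

Weight 8 N and a wrist moment near zero: the load is balanced. I'll continue up gently.

arm_command(steps=[{"translation": [0, 0, -0.012], "twist": [0, 0, 0], "fingers": -1}, {"translation": [0, 0, -0.026], "twist": [0, 0, 0], "fingers": -1}, {"translation": [0, 0, -0.042], "twist": [0, 0, 0], "fingers": -1}, {"translation": [0, 0, -0.058], "twist": [0, 0, 0], "fingers": -1}, {"translation": [0, 0, -0.072], "twist": [0, 0, 0], "fingers": -1}])

```text
time: 14.22
eef_pos: [0.4888, 0.1372, 0.2623]
tcp_rot: [0.532, 0.847, 0.0, 0.0]
contact_force: [0.6, -0.1, -7.8]
opening: 0.142
finger_force: 107.3
```

arm_command(steps=[{"translation": [0, 0, -0.008], "twist": [0, 0, 0], "fingers": -1}, {"translation": [0, 0, -0.014], "twist": [0, 0, 0], "fingers": -1}, {"translation": [0, 0, -0.014], "twist": [0, 0, 0], "fingers": -1}, {"translation": [0, 0, -0.014], "twist": [0, 0, 0], "fingers": -1}, {"translation": [0, 0, -0.014], "twist": [0, 0, 0], "fingers": -1}])

```text
time: 14.85
eef_pos: [0.4884, 0.1372, 0.2711]
tcp_rot: [0.532, 0.847, -0.0, -0.0]
contact_force: [0.5, -0.0, -6.7]
opening: 0.139
finger_force: 107.3
```

```bash
python3 -c "
from h import *
go((.488,.1366,.274),25.78); s=get_state(); print(s['wrist_torque'])
q=read_camera('scene')
c=np.array(q['pixels'])[110:310,310:510][:,:,::-1]; cv2.imwrite('pics/crop9.png',cv2.resize(c,None,fx=3,fy=3,interpolation=cv2.INTER_CUBIC))"
```

```text
t 14.85 at [0.4884 0.1372 0.2711] yaw 25.72 z [-0.001 -0.    -1.   ] F [ 0.5 -0.  -6.7] op 0.139 ff 107.3
  shift [-0.0005 -0.0008 -0.0038] mm 2.9 twist z -0.001
[-0.07039174 -0.00381659  0.04915901]
```

View pics/crop9.png

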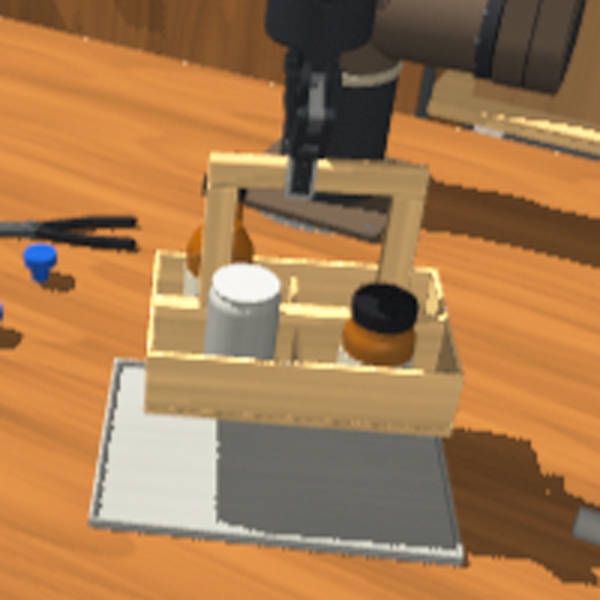

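The carrier hangs level, clear of the tray, with the bottle, stopper, tin and jar all in it. I'll make a small top-up and let it settle.

arm_command(steps=[{"translation": [0, 0, -0.003], "twist": [0, 0, 0], "fingers": -1}, {"translation": [0, 0, -0.003], "twist": [0, 0, 0], "fingers": -1}, {"translation": [0, 0, -0.003], "twist": [0, 0, 0], "fingers": -1}, {"translation": [0, 0, -0.003], "twist": [0, 0, 0], "fingers": -1}, {"translation": [0, 0, -0.003], "twist": [0, 0, 0], "fingers": -1}])

```text
time: 15.52
eef_pos: [0.4886, 0.1372, 0.2739]
tcp_rot: [0.532, 0.847, -0.0, -0.0]
contact_force: [-0.0, -0.7, -6.9]
opening: 0.144
finger_force: 107.3
```

```bash
python3 -c "
from h import *
go((.488,.1366,.274),25.78); print(sign_off())"
```

```text
t 15.53 at [0.4886 0.1372 0.2739] yaw 25.71 z [-0. -0. -1.] F [-0.  -0.7 -6.9] op 0.144 ff 107.3
  shift [-0.0003 -0.0011 -0.0002] mm 0.9 twist z -0.001
the job is handed in; nothing more can be done
None
```

The stopper is seated in the open bottle and released, and the loaded carrier is held level and still about 10 cm above the tray; I handed the job in at 15.5 s (the verdict was not shown).

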